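# Start the spin and bring out a fresh tube tray

## Task

The rotor is loaded: press the centrifuge lid down until it latches fully shut, then get a fresh tray ready for the spun tubes. The trays cling together, so take the top one by its lift tab and peel it off tab corner first, with the opposite corner still resting on the stack until the tab is 2 cm or more up, leaving the other trays in the stack. Finish holding the tray in the gripper, still, level and open side up, centred over the green bench pad and well clear above it (at least 10 cm); do not put it down, and leave everything else where it stands.

Things in the scene. Friction and masses are not known exactly. Their poses are not given: they have to be found in the camera images.
- centrifuge_lid (a joint): white microcentrifuge's lid, rad: 0 = shut and latched, grows as it opens. Stiff hinge on its rear edge: it stays where left, about 1 N at the front moves it. In the last 0.07 rad a sprung catch resists: about 10 N down near the front edge pushes it past the catch, then it snaps home to 0 and stays; short of that it stays ajar.
- lid_hinge (a point): middle of the lid's hinge axis (own y, level), 126 mm above the bench. Turns with the lid: shut, own -x points level to the lid's front edge (towards the robot, within 0.2 rad) and z up; open by a, it is turned by +a about own y, -x pointing to the raised front edge. Lid: 200 x 200 mm, x = 0 to -200, z = +1 to +23 mm in this frame.
- lid_press (a point): where a hand presses the lid: middle of the blue strip on its outer (upper) face, in the lid_hinge frame x = -178, z = +24 mm, so 22 mm short of the front edge; 150 mm above the bench with the lid shut. Same axes as lid_hinge.
- centrifuge: the microcentrifuge, fixed: white box 250 deep (x) x 210 wide (y), deck 125 mm high, 149 with the lid shut, navy front panel towards the robot, loaded rotor under the lid. Origin: centre of its underside; hinge at x = +95 mm.
- tray: TOP tray of the stack, the one to take: rigid light-blue open tray, about 0.06 kg, 28 mm high. Origin: centre of its underside, z up. Rim outside 140 (own x) x 100 (own y) mm, 9 wide, 12 deep; walls slope in to a 96 x 56 mm ribbed floor. Lift tab at corner +x,+y (see tray_tab). Four corner nubs cling to tray2, about 2 N each, and let go after 5 mm of lift: 2 to 4 N at the tab peels it, flat takes 7 N.
- tray_tab (a point): grasp spot on the top tray's lift tab: on its upper face (flush with the rim), 104 mm from the tray's centre. Tab: solid ear 26 mm wide, 10 thick, sticking out 32 mm past the corner along the diagonal (35.5 deg from own +x to +y; its end 118 mm from the centre). Air on both sides; the next tab below is the third tray's, its face 24 mm lower. Axes as tray.
- tray_far (a point): the top tray's corner opposite the tab: outer corner of the rim, on its upper edge (tray frame x = -70, y = -50, z = 28 mm). It leaves the stack last. Axes as tray.
- tray2: second tray, same kind, turned half round so that its tab is at the opposite corner; 12 mm below the top tray, rim on rim. Clings to the tray below it harder than the top tray clings to it. Must stay in the stack. Origin under its centre.
- holder: the stack's holder, fixed: grey plate 156 x 116 x 8 mm with the two lowest trays (third and fourth) clipped down on it. Origin under its centre, turned like the top tray, whose underside starts 44 mm and rim top 72 mm above the bench.
- pad: bench pad, fixed: flat pale green rectangle with a darker green border, 160 (x) x 200 (y) x 3 mm, origin under its centre. The tray is to be held above it.
- bottle: bystander: amber bottle, 64 mm across, 150 tall, origin under its centre
- beaker: bystander: glass beaker, 68 mm across, 75 tall, origin under its centre
- tip_box: bystander: blue pipette-tip box, 124 x 82 x 65 mm, origin under its centre
- tube_rack: bystander: orange rack full of tubes, fixed, 75 x 180 mm, 50 tall, origin under its centre
- timer: bystander: white bench timer stuck to the bench, 60 x 70 x 20 mm, origin under its centre
Not all that is in view belongs to the job. Leave any pink look-alike of the tray alone.

How it is judged:
On the way, in this order (a step that is already met when the one before it is completed fails the run):
1. the lid is latched shut (value of joint centrifuge_lid below 0.02 rad), for 0.2 s.
2. the top tray is being peeled: its tab at least 16 mm up, its opposite corner still within 8 mm of its place in height (z of tray_tab in the frame of holder above 0.088 m and z of tray_far in the frame of holder between 0.064 and 0.08 m and contact force between the fingers and tray above 0.5 N), for 0.1 s.
At the end, for the whole second after the job is handed in: Lid within 0.02 rad of shut; top tray gripped (over 1 N), underside at least 100 mm above the bench, centre within 50 mm of the pad's seen from above, within 0.30 rad of level, slower than 0.03 m/s, touching neither stack nor pad; the second tray within 8 mm of its place (value of joint centrifuge_lid below 0.02 rad and height (world z) of tray above 0.1 m and horizontal distance between tray and pad below 0.05 m and angle between tray's own z axis and vertical below 0.3 rad and contact force between the fingers and tray above 1 N and contact force between tray and tray2 below 0.05 N and contact force between tray and pad below 0.05 N and linear speed of tray below 0.03 m/s and distance of tray2 from where it was at the start of the episode below 0.008 m); the arm keeps its last pose, push and grip.
It fails at once if the second tray comes away with it (more than 15 mm from its place) (distance of tray2 from where it was at the start of the episode above 0.015 m).
It fails at once if the bottle, the beaker or the tip box is moved more than 30 mm (distance of any of bottle, beaker, tip_box from where it was at the start of the episode above 0.03 m).
It also fails if it takes over 58 s, if anything falls off the work surface, if the arm or the gripper's body presses on something with over 40 N, if the wrist force passes 120 N, or if a joint passes its speed limit or range.

## Robot

A 6-joint arm with a two-finger parallel gripper is mounted at the origin on the work surface. World frame = base frame: x ahead of the robot, y to its left, z up, the work surface at z = 0. Lengths are in m, angles in rad, forces in N, time in s.
With the tool pointing down it reaches from about 0.35 to 0.775 m from the base axis. Payload 7.3 kg.
Tool frame: the origin (TCP) lies between the finger pads; the fingertips stand 17 mm ahead of it and the grasp point (between the pads) lies 2 mm behind it; z points along the fingers, y is the direction in which the jaws open and shut (so a half turn about z gives the same grasp; the last joint's range is limited). The gripper opens to 92 mm and grips with 3 to 60 N. Pads are 19 mm wide; open, the fingers measure 130 mm over their backs; the gripper's body (75 mm by 190 mm) begins 47 mm behind the grasp point.
Start: joints at [-1.443, 0.342, 1.524, -0, 1.275, -0.146], TCP at [0.142, -0.505, 0.205] pointing down, gripper open.
Joint ranges: [-2.53, 2.53], [-0.77, 2.02], [0.04, 2.7], [-1, 4.14], [0.28, 2.66], [-3.11, 3.11]. Speed limits (rad/s): [2.57, 2.57, 3.14, 3.14, 3.14, 3.14].

## Interface

Orientations are given as [roll, pitch, yaw] about the fixed x, y, z axes, in that order (R = Rz(yaw) Ry(pitch) Rx(roll)).
In Python, from cell import sensors, vision, hand_in gives the robot as it stands.
- The arm moves only by the tool step_arm, never from a script. Its argument "series" is a list of rows, each a list of 5 numbers: the opening, from 0 (shut) to 1 (fully open), then the shift along the world's x, y, z each as a share of 25 mm, from -1 to 1, then the turn about the world's z as a share of 0.08 rad, from -1 to 1. A call has 1 to 12 rows; each row shifts and turns the commanded pose from where the row before left it; what a row does not reach is not made up. A row lasts 1/10 s, in which the tool goes at most 50 mm and 8.59 degrees, less where a joint would pass 70% of its speed; a pose out of reach is approached as far as the arm can. A call with a number of a shift or a turn outside -1 to 1 is refused whole. A call with a gripper value outside its range is refused whole. The fingers move at their own pace and stop on an object; "squeeze" is the grip in N (left out, the last holds). Time passes only in rows, so rows that do not move let the fingers close. It gives the time, the measured TCP pose, the force and the opening at its end, in the units of the state.
- sensors.observe(): the state, without advancing time (a new reading comes with each control period).
- vision.read_camera(name): name is "scene" or "top"; returns a dict with "pixels" (420x560x3 uint8, blue, green, red), "range_z" (420x560 float32, m along the optical axis (not along the pixel's ray), 0 where there is no reading), "camera_matrix" (3x3 intrinsics, pixels), "pose" (4x4, takes a point from camera to world coordinates). Camera axes: x right, y down, z forward; pixel columns grow to the right and rows downward; lengths in m; the calibration is good to about 2 mm. A picture is of the moment at which its call begins.
- hand_in(): hands the job in, once; it reports no verdict.
The state is a dict: "time": time; "qpos": joint angles; "qvel": joint speeds; "joint_efforts": joint torques, N m; "tool_pos": TCP position; "tool_rot": TCP orientation; "contact_force": force on the tool from outside, world axes, zero at the start; "torque": the same for the moment, N m; "opening": finger opening in m.
Only numpy, scipy, OpenCV 4.12 (cv2) and the standard library are available. Lean on these libraries where they do the work, as an engineer would, in place of code of your own. Each camera call takes 0.05 s, during which the arm holds its last target.

## Working session

There is one attempt and no reset: what is moved stays moved. The work goes in short steps, Python scripts to look and compute and a tool call to move; the robot and the scene stay as the last step left them, time stands still between calls to the robot, and variables do not carry over. Pictures are saved under pics/ and viewed, and the job is handed in when it is done.

Besides the shell and the picture viewer there is one more tool, called after "Call:" as a command line: name --pt "numbers of a row" for each row, then --argument value for the rest. step_arm: Moves the arm, as the interface text tells. Its arguments: {"type":"object","properties":{"series":{"type":"array","items":{"type":"array","items":{"type":"number","minimum":-1,"maximum":1}}},"squeeze":{"type":"number"}},"required":["series"]}

```bash
mkdir -p pics; ls; cat > h.py <<'E'
import numpy as np, cv2
from cell import sensors, vision, hand_in
def shot(name,tag):
    c=vision.read_camera(name); cv2.imwrite(f'pics/{tag}.png',c['pixels']); np.savez(f'pics/{tag}.npz',**c); return c
def w(c,u,v,z=None):
    K=c['camera_matrix'];P=c['pose']
    d=np.linalg.inv(K)@np.array([u,v,1.])
    if z is None:
        r=c['range_z'][int(round(v)),int(round(u))]; return P[:3,:3]@(d*r)+P[:3,3]
    d=P[:3,:3]@d; return P[:3,3]+d*(z-P[2,3])/d[2]
def cloud(c):
    K=c['camera_matrix'];P=c['pose'];H,W=c['range_z'].shape
    u,v=np.meshgrid(np.arange(W),np.arange(H));r=c['range_z']
    p=np.stack([(u-K[0,2])/K[0,0]*r,(v-K[1,2])/K[1,1]*r,r],-1)
    return p@P[:3,:3].T+P[:3,3]
E
python3 - <<'E'
from h import *
for n in('scene','top'):
    c=shot(n,n+'0'); print(c['pose'].round(3)[:3,3])
print(sensors.observe())
E
```

```text
pics
[ 1.186 -1.01   0.974]
[ 0.246 -0.013  1.517]
{'time': 0.1, 'qpos': array([-1.44298666e+00,  3.42660627e-01,  1.52491467e+00,  1.04943848e-05,
        1.27542863e+00, -1.46018033e-01]), 'qvel': array([-0.00021164, -0.00102712, -0.00248768, -0.00176197, -0.00083504,
       -0.00090889]), 'joint_efforts': array([ 2.01763192e-03, -4.32003057e+01, -2.44694871e+01,  7.19369994e-02,
        5.26248186e-02, -5.41845395e-05]), 'tool_pos': array([ 0.14193396, -0.50503571,  0.20451294]), 'tool_rot': array([-3.14019786e+00, -2.15268349e-04,  2.73824493e-01]), 'contact_force': array([-0.51617387,  0.21801281,  0.01476289]), 'torque': array([ 0.05023465, -0.00542954, -0.01854406]), 'opening': 0.09131498840095895}
```

View pics/scene0.png

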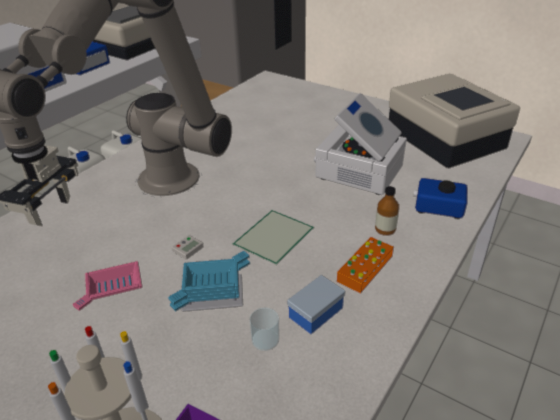

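View pics/top0.png

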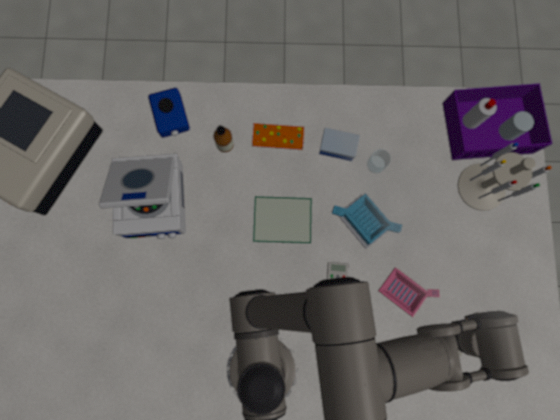

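```bash
python3 - <<'E'
from h import *
c=dict(np.load('pics/top0.npz')); s=dict(np.load('pics/scene0.npz'))
a=cv2.resize(c['pixels'][190:255,320:410],None,fx=8,fy=8,interpolation=cv2.INTER_CUBIC)
cv2.imwrite('pics/t_st.png',a)
a=cv2.resize(s['pixels'][245:315,160:260],None,fx=8,fy=8,interpolation=cv2.INTER_CUBIC);cv2.imwrite('pics/s_st.png',a)
a=cv2.resize(c['pixels'][150:245,95:195],None,fx=6,fy=6,interpolation=cv2.INTER_CUBIC);cv2.imwrite('pics/t_c.png',a)
p=cloud(c)
np.set_printoptions(linewidth=250)
print((p[196:250:2,328:406:3,2]*1000).astype(int))
for uv in [(340,211),(396,228),(365,219)]: print(uv,w(c,*uv))
E
```

```text
[[  -3   -2    2   -6 1517   -3   -2    0   -8   -4   -5    9   69   72   -2   -5   -5    5    0   -2    0   -1   -3    1    0    0]
 [   0    4   -5   -1   -4   -1    5   -1    2   -1    3   70   71   66   66   -4    1    4    0    0   -1   -2   -3    0   -5    7]
 [   0   -1   -3    1    1    1   -2    0    0   12   75   70   57   68   71   -1   -2    0   -4   -3    1   -2    0   -3   -6    1]
 [  -1   -2   -2   -6   -1    0   -1    0    2   74   68   60   45   66   69   68    0    0    2   -1    0    2    0   -2    0   -3]
 [  -2   -4    1   -1   -3   -1    4    1   70   67   61   47   45   58   65   75   -5   -4    3    0   -5   -7    2   -2    0   -1]
 [  -1   -2   69   71    1   -4    4    7   70   70   50   46   45   47   63   67   61    0    0    1   -2    0   -2   -3   -2   -3]
 [   0    0   73   71   76   68   71   68   68   52   46   48   49   42   54   58   69    0   -1    0    0   -5   -4   -4   -2   -3]
 [   3    3   68   72   69   75   72   72   58   46   43   45   43   40   47   55   65   64   -2   -4   -7   -1    0   -4    3    2]
 [   0   -4   70   71   69   73   70
[... 1938 characters left out ...]
   0    1    4   -5]
 [  -6   -1   -3   -2    1    0    3   -6    1   -1    0    4    1   41   74    5   -2   -2   -1    3    2   -3   -5  -10    0    0]
 [   1   -3   -7    3   -4    2    0    0    1   -2   -2    0    8   29    8    2    3   -3    2   -1    3   -1   -1    6   -3    1]
 [   5   -4   -2   -5   -4    0   -4   -1   -8   -2    1    4    5    7    0    3   -3    1   -4    1   -1    1    0  -11   -2    0]
 [  -6    7    5    0   -2   -1    0    2   -1    0   -5   -5   -1    1    5   -2   -2   -2    0    0    3   -1    1    5    2   -2]]
(340, 211) [ 0.51230845 -0.24826952  0.07231297]
(396, 228) [ 0.46050953 -0.43689113  0.05566988]
(365, 219) [ 0.48995076 -0.33484848  0.05252962]
```

View pics/t_st.png

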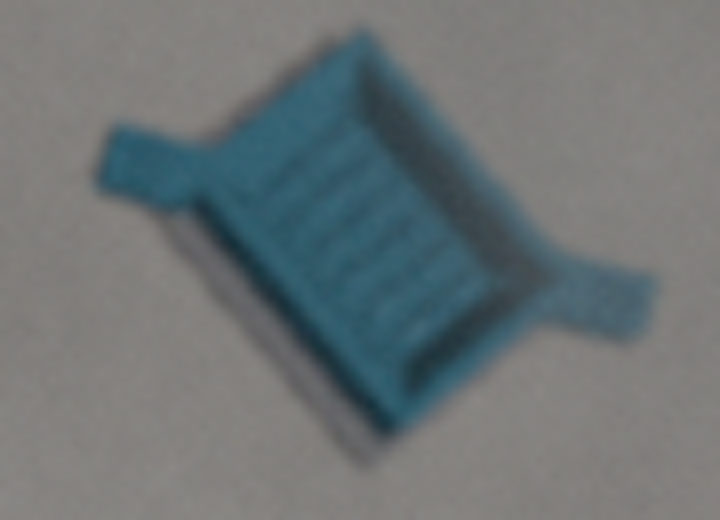

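View pics/s_st.png

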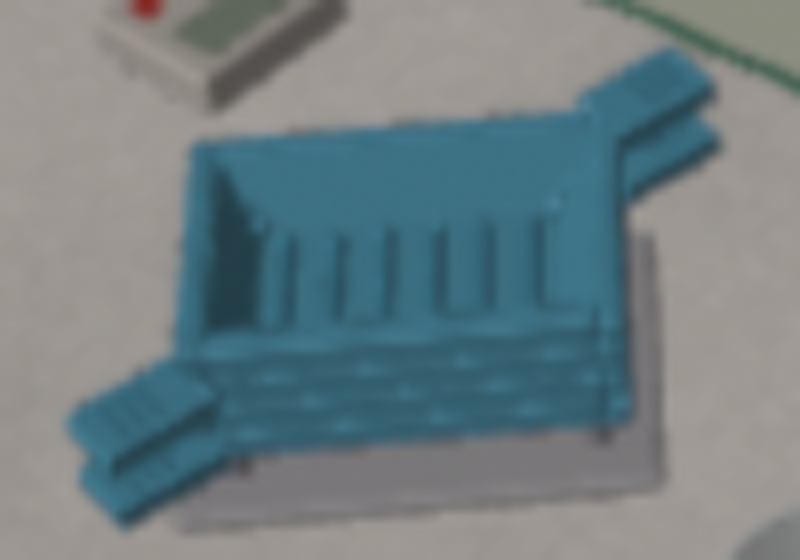

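View pics/t_c.png

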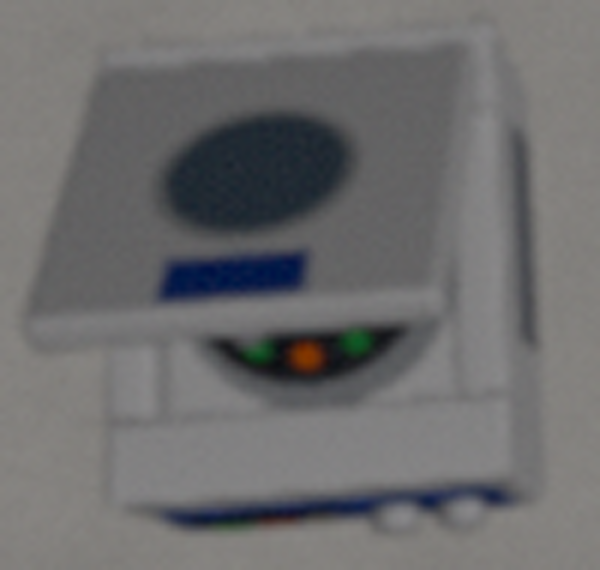

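```bash
python3 - <<'E'
from h import *
c=dict(np.load('pics/top0.npz')); s=dict(np.load('pics/scene0.npz'))
A=w(c,365.6,193.75,.072);B=w(c,369.4,244,.072);print('diag',A,B,np.linalg.norm(A-B),'ctr',(A+B)/2, 'expect',np.hypot(.14,.1))
for u,v in[(115,122),(97,187)]: print('tabend',w(c,320+u/8,190+v/8,.072))
# top tray mask fit via depth+colour in both cams
from scipy.optimize import minimize
P=[]
for k in(c,s):
    p=cloud(k);b=k['pixels'].astype(int)
    m=(p[...,2]>.064)&(p[...,2]<.082)&(abs(p[...,0]-.49)<.14)&(abs(p[...,1]+.335)<.14)&(b[...,0]>b[...,2]+25)
    q=p[m];print(len(q),q.mean(0));P.append(q)
    t=np.median(q[q[:,1]>-.262],0);print('tab med',t)
    (cx,cy),wh,an=cv2.minAreaRect((q[q[:,1]<-.27][:,:2]*1000).astype(np.float32));print('rect',cx,cy,wh,an)
# pad
for k in(c,s):
    b=cv2.cvtColor(k['pixels'],cv2.COLOR_BGR2HSV);p=cloud(k)
    m=(b[...,0]>35)&(b[...,0]<90)&(b[...,1]>15)&(abs(p[...,2])<.02)&(abs(p[...,0]-.49)<.15)&(abs(p[...,1]+.06)<.16)
    q=p[m]; print('pad',len(q),q.min(0),q.max(0),(np.percentile(q,1,0)+np.percentile(q,99,0))/2)
# lid
for k in(c,s):
    p=cloud(k);b=k['pixels'].astype(int)
    m=(b[...,0]>b[...,2]+50)&(p[...,2]>.17)&(p[...,1]>.2)&(p[...,1]<.7)&(p[...,0]>.3)&(p[...,2]<.5)
    q=p[m];print('strip',len(q),np.median(q,0),q.min(0),q.max(0))
E
```

```text
diag [ 0.57201546 -0.33478316  0.072     ] [ 0.40421494 -0.34283854  0.072     ] 0.16799375783984646 ctr [ 0.4881152  -0.33881085  0.072     ] expect 0.17204650534085256
tabend [ 0.53146456 -0.22994086  0.072     ]
tabend [ 0.5040297  -0.22213259  0.072     ]
507 [ 0.49263081 -0.31835273  0.07032829]
tab med [ 0.51544901 -0.2447582   0.07125415]
rect 489.95489501953125 -340.33026123046875 (138.8634490966797, 100.79243469238281) 38.9588508605957
907 [ 0.49657991 -0.33219139  0.0705937 ]
tab med [ 0.51926676 -0.24691781  0.07187415]
rect 493.5647277832031 -357.40325927734375 (158.89599609375, 128.21847534179688) 39.67949295043945
pad 2650 [ 0.41106232 -0.16332432 -0.01090649] [0.57676906 0.04116717 0.01385009] [ 0.49380388 -0.06018241  0.00204007]
pad 1073 [ 0.40695672 -0.16449889 -0.00357612] [0.57798986 0.04767579 0.01046211] [ 0.49201276 -0.05931041  0.00304926]
strip 90 [0.517047   0.38002788 0.248818  ] [0.50777665 0.34813788 0.23983091] [0.52618764 0.40866931 0.25776378]
strip 72 [0.51772352 0.37588806 0.25054897] [0.50621518 0.34190353 0.24261893] [0.53217659 0.40943719 0.26053705]
```

```bash
python3 - <<'E'
from h import *
c=dict(np.load('pics/top0.npz')); s=dict(np.load('pics/scene0.npz'))
for k,box in((c,(112,165,160,195)),(s,None)):
    p=cloud(k)
    if box: q=p[box[1]:box[3],box[0]:box[2]].reshape(-1,3)
    else:
        q=p.reshape(-1,3); q=q[(q[:,2]>.165)&(q[:,2]<.3)&(abs(q[:,1]-.38)<.09)&(q[:,0]>.45)&(q[:,0]<.62)]
    for _ in range(4):
        m=q.mean(0);n=np.linalg.svd(q-m)[2][2];n*=np.sign(n[2]);d=(q-m)@n;q=q[abs(d)<.008]
    print(len(q),m,n,'tilt',np.arccos(n[2]),'yaw',np.arctan2(n[1],n[0]))
for a,b in[((160,298),(303,287)),((30,335),(443,300)),]:
    print(w(c,95+a[0]/6,150+a[1]/6,.24),w(c,95+b[0]/6,150+b[1]/6,.24))
print([w(c,95+a/6,150+b/6,.125) for a,b in((110,500),(510,490))])
E
```

```text
401 [0.57670323 0.39036593 0.20506409] [0.61712946 0.05776736 0.78473828] tilt 0.6685225670528269 yaw 0.09333457942301464
1334 [0.56025937 0.37698841 0.21956506] [0.5738581  0.05268485 0.81725833] tilt 0.6141590819779957 yaw 0.09155149958605213
[0.505968   0.41506531 0.24      ] [0.51242047 0.34650748 0.24      ]
[0.48683268 0.4760843  0.24      ] [0.50696717 0.27850857 0.24      ]
[array([0.42166998, 0.47154866, 0.125     ]), array([0.42965118, 0.26436319, 0.125     ])]
```

Call:
step_arm --pt "0 0.8 1 0.6 0" --pt "0 0.8 1 0.6 0" --pt "0 0.8 1 0.6 0" --pt "0 0.8 1 0.6 0" --pt "0 0.8 1 0.6 0" --pt "0 0.8 1 0.6 0" --pt "0 0.8 1 0.6 0" --pt "0 0.8 1 0.6 0" --pt "0 0.8 1 0 0" --pt "0 0.8 1 0 0" --pt "0 0.8 1 0 0" --pt "0 0.8 1 0 0" --squeeze 20

```text
time: 1.3
tool_pos: [0.3825, -0.2042, 0.3249]
tool_rot: [-3.141, 0.0, 0.274]
contact_force: [0.1, -0.3, -0.4]
opening: 0.0017
```

Call:
step_arm --pt "0 0.4 1 0 0" --pt "0 0.4 1 0 0" --pt "0 0.4 1 0 0" --pt "0 0.4 1 0 0" --pt "0 0.4 1 0 0" --pt "0 0.4 1 0 0" --pt "0 0.4 1 0 0" --pt "0 0.4 1 0 0" --pt "0 0.4 1 0 0" --pt "0 0.4 1 0 0" --pt "0 0.4 1 0 0" --pt "0 0.4 1 0 0"

```text
time: 2.5
tool_pos: [0.5021, 0.0956, 0.3247]
tool_rot: [-3.142, 0.001, 0.274]
contact_force: [-0.1, -0.3, 0.9]
opening: 0.0003
```

Call:
step_arm --pt "0 0 1 0 0" --pt "0 0 1 0 0" --pt "0 0 1 0 0" --pt "0 0 1 0 0" --pt "0 0 1 0 0" --pt "0 0 1 0 0" --pt "0 0 1 0 0" --pt "0 0 1 0 0" --pt "0 0.2 1 0 0" --pt "0 0.2 1 -0.4 0" --pt "0 0 1 -0.4 0" --pt "0 0 0.3 -0.4 0"

```text
time: 3.7
tool_pos: [0.5114, 0.379, 0.2935]
tool_rot: [-3.142, 0.002, 0.276]
contact_force: [-0.6, -0.1, -0.2]
opening: 0.0004
```

```bash
python3 - <<'E'
from h import *
for n in('scene','top'):
    c=shot(n,n+'1')
c=dict(np.load('pics/scene1.npz'))
cv2.imwrite('pics/s1c.png',cv2.resize(c['pixels'][60:200,290:430],None,fx=4,fy=4))
t=.178;
for a in(.63,.5,.4,.3,.2,.1,.05,0):
    h=.178*np.cos(a)-.024*np.sin(a); print(a,.647-h*.996,.390-h*.09,.126+.178*np.sin(a)+.024*np.cos(a)+.017)
E
```

```text
0.63 0.5178293354002073 0.37832795199399466 0.2672604271132156
0.5 0.5028753308423745 0.3769766865219013 0.24939972735691707
0.4 0.4930155945497625 0.3760857464954605 0.23442192878700902
0.3 0.48469441953593223 0.3753338330905963 0.21853067252473296
0.2 0.47799494823100713 0.37472845917750064 0.2018847387497107
0.1 0.47298411953771513 0.3742756734522032 0.18465044812980802
0.05 0.4711282658973436 0.37410797583409733 0.17586629837965995
0 0.469712 0.37398000000000003 0.16699999999999998
```

View pics/s1c.png

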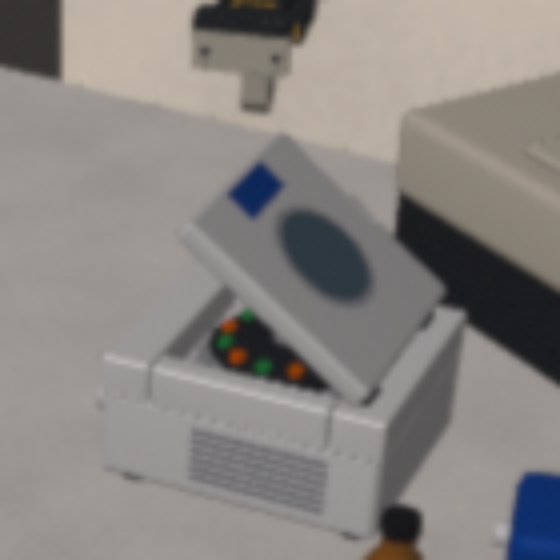

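Call:
step_arm --pt "0 0 0 -0.6 0" --pt "0 0 0 -0.6 0" --pt "0 -0.16 0 -0.4 0" --pt "0 -0.16 0 -0.3 0" --pt "0 -0.2 0 -0.3 0" --pt "0 -0.2 0 -0.3 0" --pt "0 -0.16 -0.04 -0.3 0" --pt "0 -0.16 -0.04 -0.3 0" --pt "0 -0.16 0 -0.35 0" --pt "0 -0.12 -0.04 -0.35 0" --pt "0 -0.1 0 -0.35 0"

```text
time: 4.9
tool_pos: [0.4762, 0.3739, 0.1905]
tool_rot: [3.141, 0.0, 0.274]
contact_force: [-0.7, -0.1, 1.1]
opening: 0.0003
```

```bash
python3 - <<'E'
from h import *
c=shot('scene','scene2')
cv2.imwrite('pics/s2c.png',cv2.resize(c['pixels'][60:200,290:430],None,fx=4,fy=4))
print(sensors.observe()['contact_force'])
E
```

```text
[ 0.1871168   0.34453613 -1.12358502]
```

View pics/s2c.png

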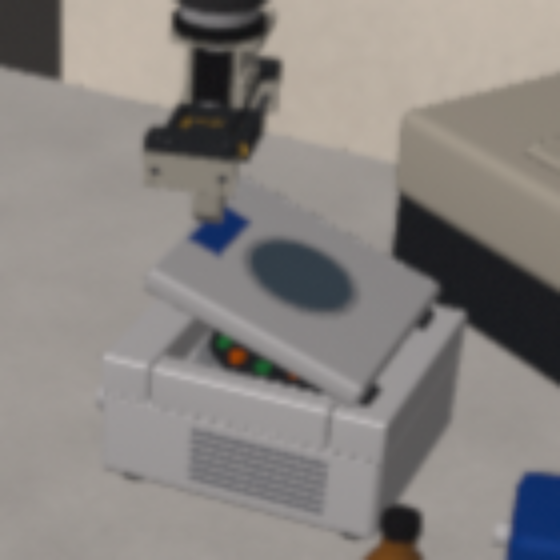

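Call:
step_arm --pt "0 0 0 -0.3 0" --pt "0 0 0 -0.2 0"

```text
time: 5.15
tool_pos: [0.4767, 0.374, 0.1782]
tool_rot: [3.141, -0.0, 0.274]
contact_force: [0.1, -0.6, 1.0]
opening: 0.0006
```

Call:
step_arm --pt "0 -0.04 0 -0.16 0" --pt "0 0 0 -0.12 0" --pt "0 0 0 -0.12 0"

```text
time: 5.45
tool_pos: [0.4756, 0.3741, 0.1687]
tool_rot: [3.142, -0.0, 0.274]
contact_force: [-0.3, -0.7, -0.1]
opening: 0.0004
```

```bash
python3 - <<'E'
from h import *
c=shot('scene','scene3')
cv2.imwrite('pics/s3c.png',cv2.resize(c['pixels'][60:200,290:430],None,fx=4,fy=4))
print(sensors.observe()['contact_force'])
E
```

```text
[-0.42862744 -0.27767469  0.65679981]
```

View pics/s3c.png

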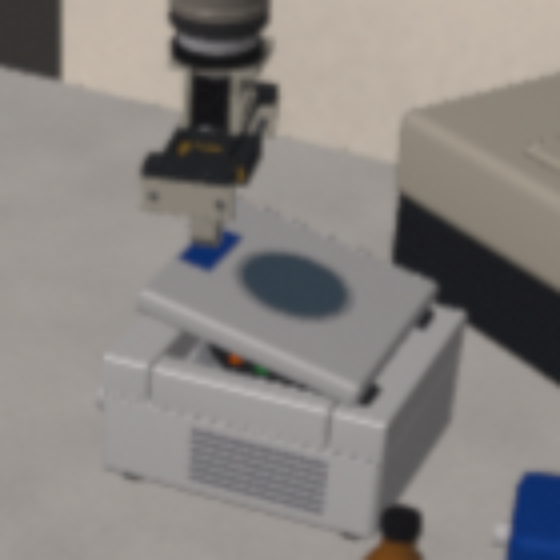

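```bash
python3 - <<'E'
from h import *
c=shot('top','top3');s=dict(np.load('pics/scene3.npz'))
cv2.imwrite('pics/t3c.png',cv2.resize(c['pixels'][140:245,85:195],None,fx=5,fy=5))
for k in(s,c):
    p=cloud(k)
    q=p.reshape(-1,3); q=q[(q[:,2]>.135)&(q[:,2]<.23)&(abs(q[:,1]-.36)<.09)&(q[:,0]>.50)&(q[:,0]<.62)]
    for _ in range(4):
        m=q.mean(0);n=np.linalg.svd(q-m,full_matrices=False)[2][2];n*=np.sign(n[2]);d=(q-m)@n;q=q[abs(d)<.008]
    print(len(q),m,n,'tilt',np.arccos(n[2]))
    b=k['pixels'].astype(int)
    mm=(b[...,0]>b[...,2]+50)&(p[...,2]>.12)&(p[...,1]>.28)&(p[...,1]<.5)&(p[...,0]>.4)&(p[...,0]<.6)&(p[...,2]<.3)
    q=p[mm];print('strip',len(q),np.median(q,0),q.min(0),q.max(0))
    mm=(p[...,2]>.15)&(abs(p[...,1]-.374)<.03)&(abs(p[...,0]-.475)<.03);q=p[mm];print(np.sort(q[:,2])[::max(1,len(q)//30)].round(3))
E
```

```text
1092 [0.56022003 0.35651338 0.17108473] [0.21922088 0.00497224 0.97566259] tilt 0.22107363721788428
strip 49 [0.48552655 0.36316345 0.18910349] [0.46758741 0.33760104 0.18559065] [0.4954578  0.40633423 0.19554167]
[0.178 0.184 0.187 0.19  0.194 0.21  0.223 0.282 0.292 0.299 0.301 0.305
 0.311 0.316 0.321 0.326 0.331 0.337 0.342 0.347 0.359 0.369 0.376 0.402
 0.417 0.436 0.451 0.542 0.548 0.55  0.551 0.553]
1146 [0.57175854 0.34292764 0.16705463] [0.21915263 0.00339664 0.97568468] tilt 0.22097287986200734
  return _methods._mean(a, axis=axis, dtype=dtype,
  ret = um.true_divide(
Traceback (most recent call last):
ValueError: zero-size array to reduction operation minimum which has no identity
```

View pics/t3c.png

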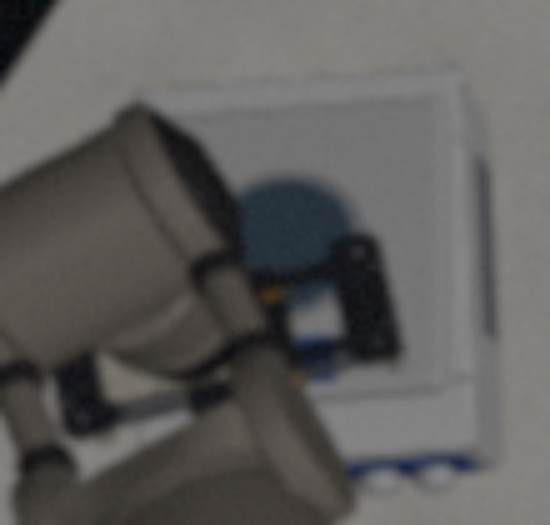

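```bash
python3 - <<'E'
from h import *
s=dict(np.load('pics/scene3.npz'))
cv2.imwrite('pics/s3d.png',cv2.resize(s['pixels'][90:140,315:375],None,fx=12,fy=12,interpolation=cv2.INTER_CUBIC))
p=cloud(s)
for v in range(104,126,2): print(v,[tuple((p[v,u]*1000).astype(int)) for u in (336,339,342,345,348)])
E
```

```text
104 [(np.int64(503), np.int64(280), np.int64(295)), (np.int64(513), np.int64(282), np.int64(297)), (np.int64(522), np.int64(285), np.int64(298)), (np.int64(526), np.int64(297), np.int64(294)), (np.int64(539), np.int64(291), np.int64(300))]
106 [(np.int64(502), np.int64(283), np.int64(287)), (np.int64(511), np.int64(285), np.int64(289)), (np.int64(520), np.int64(288), np.int64(290)), (np.int64(529), np.int64(290), np.int64(291)), (np.int64(536), np.int64(298), np.int64(290))]
108 [(np.int64(498), np.int64(291), np.int64(276)), (np.int64(509), np.int64(291), np.int64(279)), (np.int64(520), np.int64(289), np.int64(282)), (np.int64(533), np.int64(285), np.int64(287)), (np.int64(536), np.int64(298), np.int64(283))]
110 [(np.int64(1185), np.int64(-1010), np.int64(974)), (np.int64(507), np.int64(294), np.int64(270)), (np.int64(515), np.int64(300), np.int64(270)), (np.int64(528), np.int64(295), np.int64(275)), (np.int64(535), np.int64(302), np.int64(274))]
112 [(np.int64(499), np.int64(290), np.int64(263)), (np.int64(510), np.int64(289), np.int64(266)), (np.int64(516), np.int64(299), np.int6
[... 836 characters left out ...]
2), np.int64(705), np.int64(0)), (np.int64(474), np.int64(361), np.int64(198)), (np.int64(485), np.int64(362), np.int64(201)), (np.int64(484), np.int64(387), np.int64(190)), (np.int64(489), np.int64(398), np.int64(186))]
122 [(np.int64(467), np.int64(355), np.int64(192)), (np.int64(474), np.int64(363), np.int64(190)), (np.int64(479), np.int64(375), np.int64(186)), (np.int64(487), np.int64(381), np.int64(186)), (np.int64(494), np.int64(390), np.int64(184))]
124 [(np.int64(472), np.int64(345), np.int64(190)), (np.int64(480), np.int64(353), np.int64(189)), (np.int64(487), np.int64(360), np.int64(188)), (np.int64(495), np.int64(367), np.int64(187)), (np.int64(501), np.int64(377), np.int64(184))]
```

View pics/s3d.png

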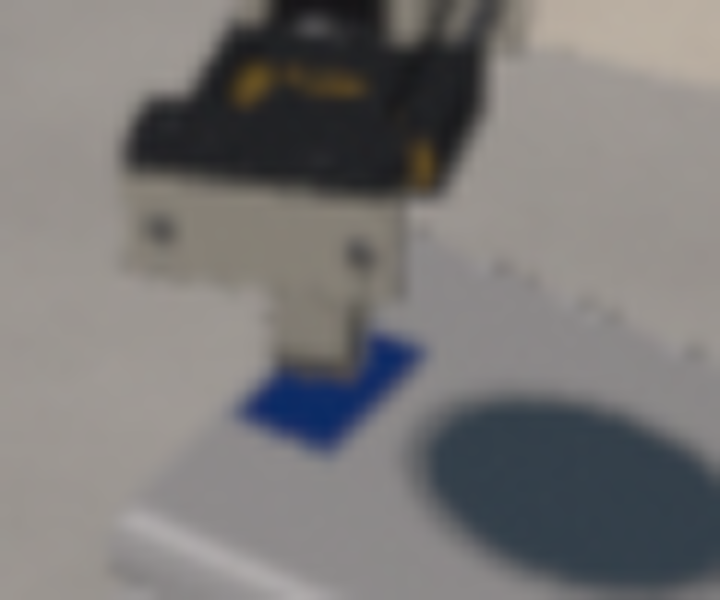

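```bash
python3 - <<'E'
from h import *
print(sensors.observe())
for t,b in(('scene1',(60,100,325,385)),('scene0',(140,230,0,90))):
    s=dict(np.load(f'pics/{t}.npz'));p=cloud(s)
    cv2.imwrite(f'pics/{t}_g.png',cv2.resize(s['pixels'][b[0]:b[1],b[2]:b[3]],None,fx=8,fy=8,interpolation=cv2.INTER_CUBIC))
    tcp=np.array([.511,.379,.2935] if t=='scene1' else [.142,-.505,.2045])
    m=(np.linalg.norm(p[...,:2]-tcp[:2],axis=-1)<.09)&(p[...,2]>(.262 if t=='scene1' else .08))
    z=np.sort(p[m][:,2]);print(t,len(z),z[:40].round(3))
    h,e=np.histogram(z,bins=np.arange(.1,.45,.01));print(list(zip(e.round(2),h)))
E
```

```text
{'time': 5.55, 'qpos': array([ 5.39957302e-01,  5.17528260e-01,  1.34766862e+00, -7.83506010e-05,
        1.27686631e+00,  1.83701069e+00]), 'qvel': array([-0.0017221 , -0.00508513, -0.00566786, -0.00061698,  0.0072801 ,
       -0.0005562 ]), 'joint_efforts': array([-5.30851947e-02, -5.20464277e+01, -2.44975644e+01, -1.14807906e-02,
       -1.39266606e-01, -8.44988172e-04]), 'tool_pos': array([0.47541697, 0.37399398, 0.16848296]), 'tool_rot': array([3.14139653e+00, 4.34235800e-04, 2.73765615e-01]), 'contact_force': array([0.47690805, 0.02740545, 0.71441844]), 'torque': array([-0.00354654, -0.02367446, -0.01817769]), 'opening': 0.0002361611720871346}
scene1 1824 [0.262 0.313 0.315 0.318 0.32  0.32  0.32  0.321 0.322 0.322 0.322 0.323
 0.323 0.326 0.326 0.326 0.327 0.327 0.328 0.328 0.328 0.329 0.33  0.331
 0.331 0.331 0.333 0.333 0.333 0.333 0.333 0.333 0.334 0.334 0.334 0.335
 0.335 0.335 0.336 0.337]
[(np.float64(0.1), np.int64(0)), (np.float64(0.11), np.int64(0)), (np.float64(0.12), np.int64(0)), (np.float64(0.13), np.int64(0)), (np.float64(0.14), np.int64(0)), (np.float64(0.15), n
[... 1652 characters left out ...]
int64(45)), (np.float64(0.24), np.int64(74)), (np.float64(0.25), np.int64(87)), (np.float64(0.26), np.int64(87)), (np.float64(0.27), np.int64(52)), (np.float64(0.28), np.int64(23)), (np.float64(0.29), np.int64(94)), (np.float64(0.3), np.int64(294)), (np.float64(0.31), np.int64(233)), (np.float64(0.32), np.int64(169)), (np.float64(0.33), np.int64(617)), (np.float64(0.34), np.int64(144)), (np.float64(0.35), np.int64(146)), (np.float64(0.36), np.int64(155)), (np.float64(0.37), np.int64(79)), (np.float64(0.38), np.int64(83)), (np.float64(0.39), np.int64(180)), (np.float64(0.4), np.int64(211)), (np.float64(0.41), np.int64(73)), (np.float64(0.42), np.int64(176)), (np.float64(0.43), np.int64(144))]
```

View pics/scene0_g.png

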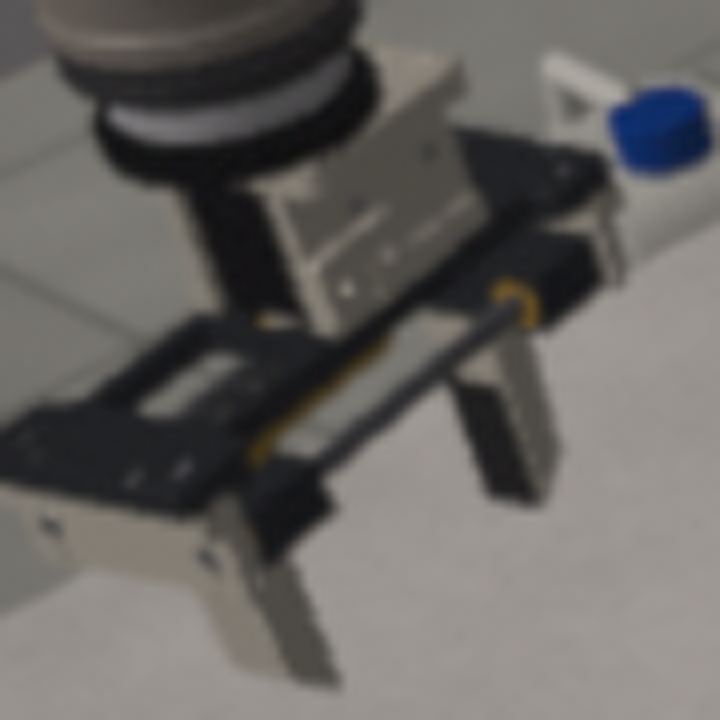

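```bash
python3 - <<'E'
from h import *
s=dict(np.load('pics/scene0.npz'));p=cloud(s)
tcp=np.array([.142,-.505]);yaw=.274
m=(np.linalg.norm(p[...,:2]-tcp,axis=-1)<.12)&(p[...,2]>.22)&(p[...,2]<.26)
q=p[m];R=np.array([[np.cos(yaw),np.sin(yaw)],[-np.sin(yaw),np.cos(yaw)]])
l=(q[:,:2]-tcp)@R.T
for sg in(1,-1):
    k=l[:,1]*sg>0;print(k.sum(),np.percentile(l[k],[2,25,50,75,98],axis=0).round(4).tolist())
s=dict(np.load('pics/scene1.npz'));p=cloud(s)
tcp=np.array([.5114,.379]);yaw=.276
R=np.array([[np.cos(yaw),np.sin(yaw)],[-np.sin(yaw),np.cos(yaw)]])
m=(np.linalg.norm(p[...,:2]-tcp,axis=-1)<.12)&(p[...,2]>.30)&(p[...,2]<.36)
l=(p[m][:,:2]-tcp)@R.T
print(np.percentile(l,[2,25,50,75,98],axis=0).round(4).tolist())
E
```

```text
118 [[-0.0081, 0.0444], [0.0003, 0.0464], [0.0078, 0.0483], [0.0112, 0.0524], [0.0141, 0.0628]]
100 [[-0.0097, -0.0646], [0.0025, -0.0621], [0.0095, -0.0598], [0.0116, -0.0522], [0.0142, -0.0459]]
[[-0.009, -0.0243], [-0.002, -0.0197], [0.0045, -0.0163], [0.0111, -0.0114], [0.0136, 0.0089]]
```

Call:
step_arm --pt "0 -0.08 0 -0.25 0" --pt "0 -0.08 0 -0.25 0" --pt "0 -0.04 0 -0.25 0" --pt "0 0 0 -0.2 0" --pt "0 0 0 -0.12 0"

```text
time: 6.05
tool_pos: [0.4701, 0.3739, 0.1413]
tool_rot: [3.141, 0.001, 0.274]
contact_force: [-0.0, -0.2, 0.9]
opening: 0.0003
```

Call:
step_arm --pt "0 0 0 -0.12 0" --pt "0 0 0 -0.12 0" --pt "0 0 0 -0.12 0"

```text
time: 6.35
tool_pos: [0.4705, 0.3743, 0.1343]
tool_rot: [-3.141, -0.001, 0.274]
contact_force: [-1.7, 0.5, 3.0]
opening: 0.0003
```

Call:
step_arm --pt "0 0 0 -0.1 0" --pt "0 0 0 -0.08 0" --pt "0 0 0 0 0"

```text
time: 6.65
tool_pos: [0.4704, 0.3739, 0.1281]
tool_rot: [3.141, 0.001, 0.274]
contact_force: [-0.5, -0.5, 0.1]
opening: 0.0002
```

Call:
step_arm --pt "0 0 0 -0.08 0" --pt "0 0 0 -0.06 0" --pt "0 0 0 0 0"

```text
time: 6.95
tool_pos: [0.4707, 0.3741, 0.1274]
tool_rot: [-3.141, -0.002, 0.274]
contact_force: [-3.8, -3.5, 14.6]
opening: 0.0002
```

Call:
step_arm --pt "0 0 0 0.4 0" --pt "0 0 0 1 0" --pt "0 0 -0.5 1 0" --pt "0.6 0 -1 1 0.5" --pt "0.6 0 -1 1 1" --pt "0.6 0 -1 0 1" --pt "0.6 0 -1 0 1" --pt "0.6 0 -1 0 1" --pt "0.6 0 -1 0 1" --pt "0.6 0 -1 0 1" --pt "0.6 0 -1 0 1" --pt "0.6 0 -1 0 1"

```text
time: 8.15
tool_pos: [0.4705, 0.1355, 0.2354]
tool_rot: [3.141, -0.0, 0.957]
contact_force: [-0.2, -0.2, 0.6]
opening: 0.0552
```

```bash
python3 - <<'E'
from h import *
s=shot('scene','scene4')
cv2.imwrite('pics/s4c.png',cv2.resize(s['pixels'][60:200,290:430],None,fx=4,fy=4))
p=cloud(s).reshape(-1,3);q=p[(p[:,2]>.135)&(p[:,2]<.2)&(abs(p[:,1]-.38)<.08)&(p[:,0]>.48)&(p[:,0]<.62)]
m=q.mean(0);n=np.linalg.svd(q-m,full_matrices=False)[2][2];n*=np.sign(n[2]);print(len(q),m,n)
E
```

```text
974 [0.55160544 0.3769436  0.15039448] [ 0.00295296 -0.00106921  0.99999507]
```

View pics/s4c.png

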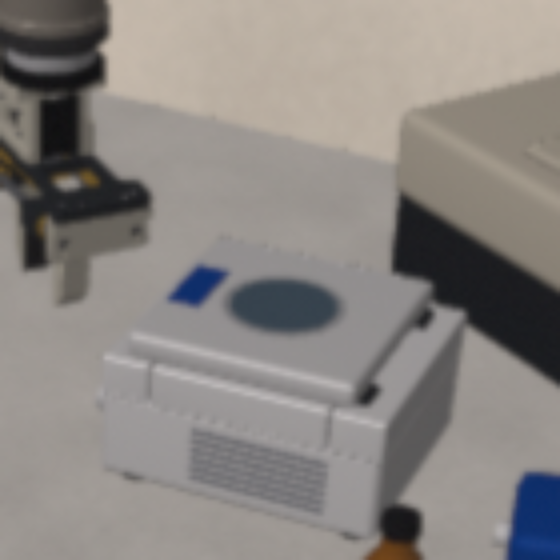

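Call:
step_arm --pt "0.7 0.15 -1 0 0.8" --pt "0.7 0.15 -1 0 0.8" --pt "0.7 0.15 -1 0 0.8" --pt "0.7 0.15 -1 0 0.8" --pt "0.7 0.15 -1 0 0.8" --pt "0.7 0.15 -1 0 0.5" --pt "0.7 0.15 -1 0 0" --pt "0.7 0.15 -1 0 0" --pt "0.7 0.15 -1 0 0" --pt "0.7 0.15 -1 0 0" --pt "0.7 0.15 -1 0 0" --pt "0.7 0.15 -1 0 0"

```text
time: 9.4
tool_pos: [0.5157, -0.1645, 0.2353]
tool_rot: [3.141, 0.0, 1.313]
contact_force: [0.2, 0.6, 1.4]
opening: 0.0642
```

Call:
step_arm --pt "0.7 0 -1 -0.6 0" --pt "0.7 0 -1 -1 0" --pt "0.7 0 -1 -1 0" --pt "0.7 0 0 -1 0" --pt "0.7 0 0 -1 0" --pt "0.7 0 0 -0.6 0" --pt "0.7 0 0 0 0"

```text
time: 10.1
tool_pos: [0.5143, -0.2378, 0.103]
tool_rot: [-3.137, -0.001, 1.313]
contact_force: [-0.1, 0.5, -0.3]
opening: 0.0644
```

```bash
python3 - <<'E'
from h import *
s=shot('scene','scene5');t=shot('top','top5')
cv2.imwrite('pics/s5c.png',cv2.resize(s['pixels'][215:315,160:280],None,fx=6,fy=6,interpolation=cv2.INTER_CUBIC))
cv2.imwrite('pics/t5c.png',cv2.resize(t['pixels'][180:260,310:410],None,fx=6,fy=6,interpolation=cv2.INTER_CUBIC))
E
```

```text
(no output)
```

View pics/s5c.png

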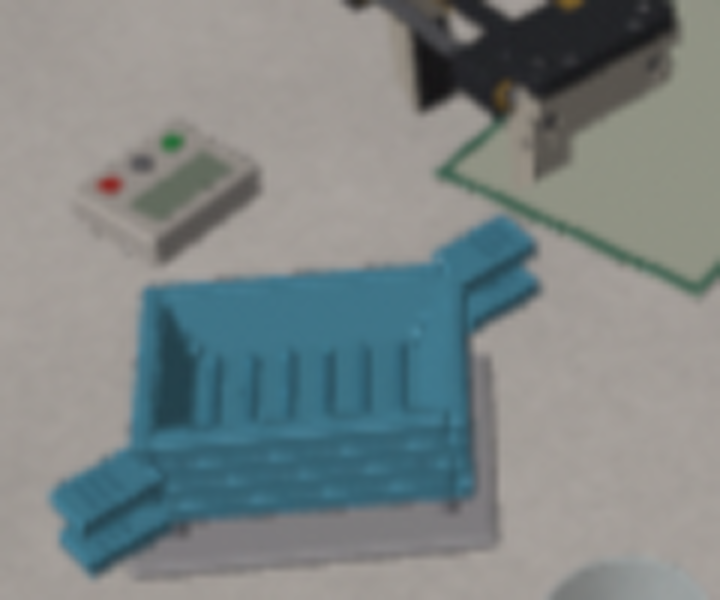

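View pics/t5c.png

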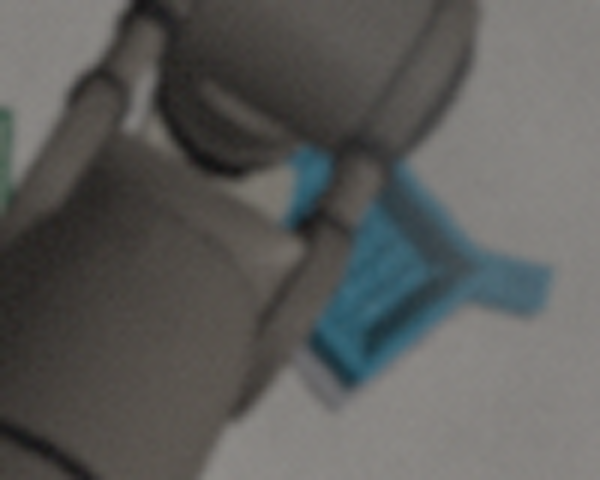

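Call:
step_arm --pt "0.7 0.02 0 -0.6 0" --pt "0.7 0 0 -0.6 0" --pt "0.7 0 0 -0.6 0" --pt "0.7 0 0 0 0"

```text
time: 10.6
tool_pos: [0.5157, -0.2381, 0.0598]
tool_rot: [-3.141, -0.0, 1.314]
contact_force: [-0.5, 0.3, 0.2]
opening: 0.0641
```

```bash
python3 - <<'E'
from h import *
s=shot('scene','scene6');p=cloud(s);o=sensors.observe();print(o['tool_pos'])
cv2.imwrite('pics/s6c.png',cv2.resize(s['pixels'][215:315,160:280],None,fx=6,fy=6,interpolation=cv2.INTER_CUBIC))
tcp=o['tool_pos'];yaw=o['tool_rot'][2]
R=np.array([[np.cos(yaw),np.sin(yaw)],[-np.sin(yaw),np.cos(yaw)]])
l=(p[...,:2]-tcp[:2])@R.T
m=(abs(l[...,0])<.03)&(abs(l[...,1])<.08)&(abs(l[...,1])>.025)&(p[...,2]>.074)&(p[...,2]<.15)
for sg in(1,-1):
    k=m&(l[...,1]*sg>0); print(sg,k.sum(),np.sort(p[k][:,2])[:12].round(3),np.percentile(l[k],[5,50,95],axis=0).round(3).tolist())
E
```

```text
[ 0.51624783 -0.23850109  0.06078163]
1 125 [0.082 0.082 0.082 0.083 0.084 0.084 0.085 0.086 0.086 0.086 0.087 0.087] [[-0.011, 0.03], [-0.006, 0.034], [0.007, 0.046]]
-1 53 [0.081 0.087 0.089 0.09  0.094 0.094 0.096 0.097 0.097 0.097 0.097 0.097] [[-0.012, -0.052], [-0.009, -0.046], [0.009, -0.035]]
```

View pics/s6c.png

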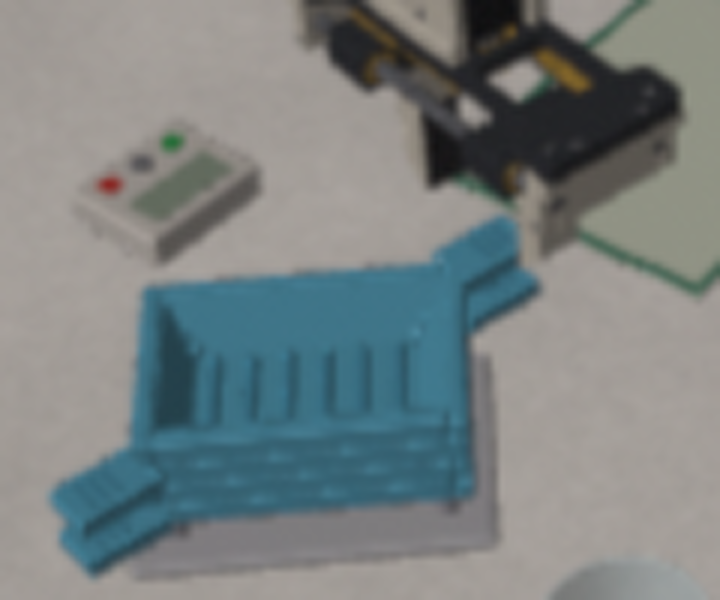

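Call:
step_arm --pt "0.7 0 0 -0.5 0" --pt "0.7 0 0 -0.4 0" --pt "0.7 0 0 -0.18 0" --pt "0.7 0 0 0 0"

```text
time: 11.05
tool_pos: [0.5155, -0.2382, 0.0323]
tool_rot: [-3.14, -0.0, 1.314]
contact_force: [0.3, -0.5, 0.5]
opening: 0.0643
```

Call:
step_arm --pt "0.1 0 0 0 0" --pt "0.1 0 0 0 0" --pt "0.1 0 0 0 0" --pt "0.1 0 0 0 0" --pt "0.1 0 0 0 0" --pt "0.1 0 0 0 0" --squeeze 12

```text
time: 11.65
tool_pos: [0.5162, -0.2386, 0.0333]
tool_rot: [3.141, 0.0, 1.314]
contact_force: [0.5, 0.1, 0.4]
opening: 0.0257
```

```bash
python3 - <<'E'
from h import *
s=shot('scene','scene7');print(sensors.observe()['contact_force'])
cv2.imwrite('pics/s7c.png',cv2.resize(s['pixels'][215:315,160:280],None,fx=6,fy=6,interpolation=cv2.INTER_CUBIC))
E
```

```text
[ 0.86036109 -0.36392911 -0.01408403]
```

View pics/s7c.png

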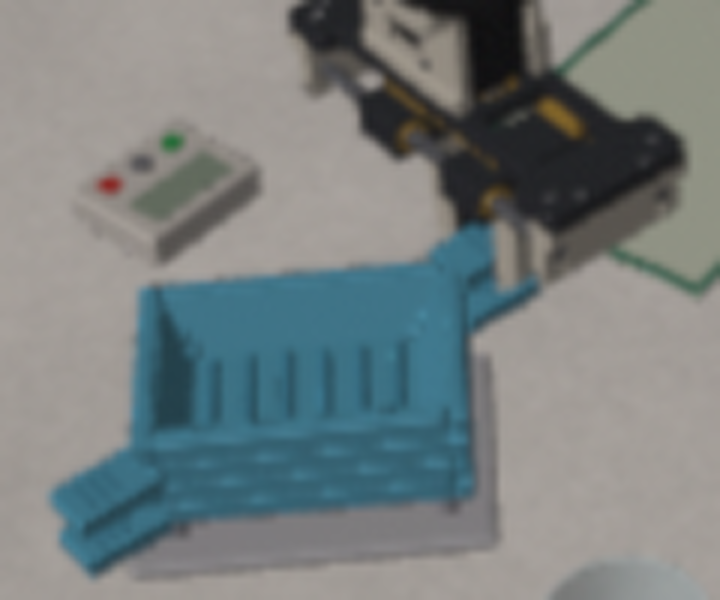

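Call:
step_arm --pt "0 0 0 0.12 0" --pt "0 0 0 0.12 0" --pt "0 0 0 0.12 0" --pt "0 0 0 0.12 0"

```text
time: 12.1
tool_pos: [0.5162, -0.2386, 0.0456]
tool_rot: [3.141, 0.0, 1.313]
contact_force: [0.2, -1.4, -0.9]
opening: 0.0263
```

```bash
python3 - <<'E'
from h import *
s=shot('scene','scene8');print(sensors.observe()['contact_force'])
cv2.imwrite('pics/s8c.png',cv2.resize(s['pixels'][215:315,160:280],None,fx=6,fy=6,interpolation=cv2.INTER_CUBIC))
E
```

```text
[-1.12738835 -0.46106329  0.67221611]
```

View pics/s8c.png

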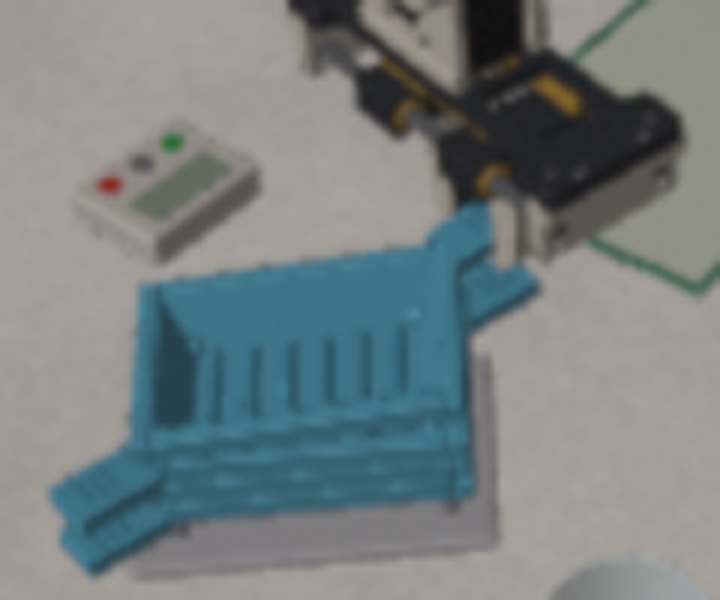

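Call:
step_arm --pt "0 0 0 0.12 0" --pt "0 0 0 0.12 0" --pt "0 0 0 0.12 0" --pt "0 0 0 0.1 0" --pt "0 0 0 0 0" --pt "0 0 0 0 0"

```text
time: 12.75
tool_pos: [0.516, -0.2383, 0.0567]
tool_rot: [3.141, -0.0, 1.314]
contact_force: [0.7, 1.3, 0.7]
opening: 0.026
```

```bash
python3 - <<'E'
from h import *
s=shot('scene','scene9');print(sensors.observe()['contact_force'])
cv2.imwrite('pics/s9c.png',cv2.resize(s['pixels'][215:315,160:280],None,fx=6,fy=6,interpolation=cv2.INTER_CUBIC))
p=cloud(s)
for n,(u,v) in dict(tab=(470,225),rimnear=(160,290),tab2=(110,490),rimfar=(160,450)).items():
    a,b=160+u//6,215+v//6; print(n,p[b-1:b+2,a-1:a+2].reshape(-1,3).mean(0).round(3))
E
```

```text
[ 1.50158685  1.31509645 -0.37206698]
tab [ 0.519 -0.256  0.094]
rimnear [ 0.417 -0.348  0.075]
tab2 [ 0.469 -0.437  0.061]
rimfar [ 0.478 -0.416  0.068]
```

View pics/s9c.png

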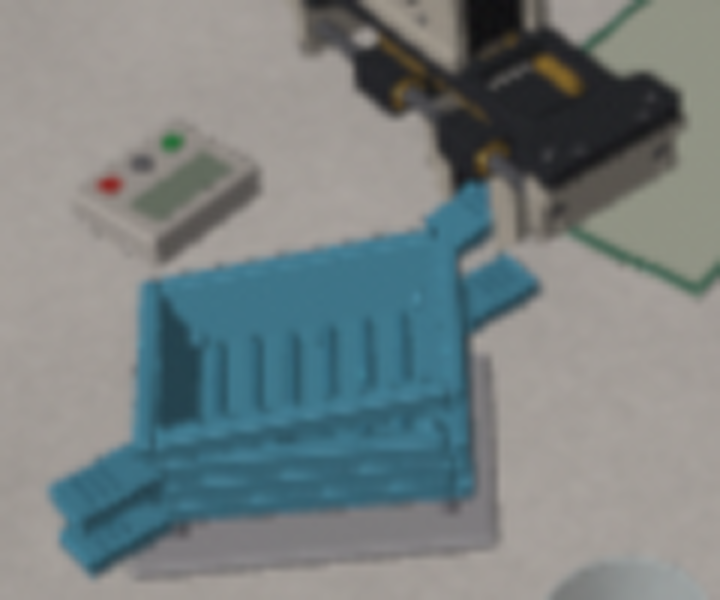

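Call:
step_arm --pt "0 0 0 0 0" --pt "0 0 0 0 0" --pt "0 0 0 0.12 0" --pt "0 0 0 0.12 0" --pt "0 0 0 0.12 0" --pt "0 0 0 0.12 0" --pt "0 0 0 0.2 0" --pt "0 0 0 0.2 0" --pt "0 0 0 0.2 0" --squeeze 45

```text
time: 13.7
tool_pos: [0.516, -0.2385, 0.0842]
tool_rot: [3.141, 0.0, 1.314]
contact_force: [0.1, -0.4, -0.5]
opening: 0.0252
```

```bash
python3 - <<'E'
from h import *
s=shot('scene','scene10');print(sensors.observe()['contact_force'])
cv2.imwrite('pics/s10c.png',cv2.resize(s['pixels'][215:315,160:280],None,fx=6,fy=6,interpolation=cv2.INTER_CUBIC))
E
```

```text
[ 0.29531965 -0.89401465  0.41951703]
```

View pics/s10c.png

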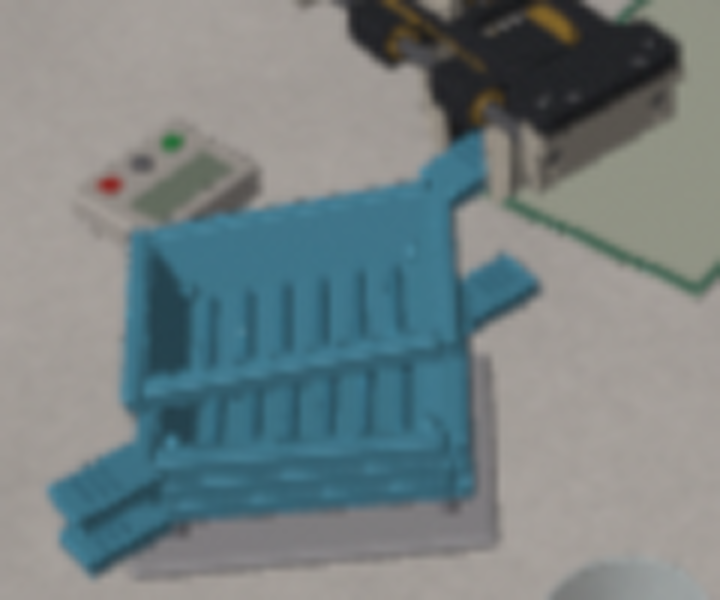

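Call:
step_arm --pt "0 0 0 0.3 0" --pt "0 0 0 0.5 0" --pt "0 0 0 0.6 0" --pt "0 0 0 0.6 0" --pt "0 0 0 0.6 0" --pt "0 0 0.2 0.6 0" --pt "0 0 0.4 0.4 0" --pt "0 0 0.6 0.2 0" --pt "0 0 0.7 0 0" --pt "0 0 0.7 0 0" --pt "0 0.1 0.7 0 0" --pt "0 0 0.7 0 0"

```text
time: 14.95
tool_pos: [0.5181, -0.1363, 0.178]
tool_rot: [-3.14, -0.0, 1.315]
contact_force: [0.0, 0.3, -0.1]
opening: 0.0256
```

Call:
step_arm --pt "0 0 0.7 0 0" --pt "0 0 0.7 0 0" --pt "0 0 0.7 0 0" --pt "0 0 0.7 0 0" --pt "0 0 0.7 0 0" --pt "0 0 0.7 0 0" --pt "0 0 0.7 0 0" --pt "0 0 0.7 0 0" --pt "0 0 0.6 0 0" --pt "0 0 0.4 0 0" --pt "0 0 0.2 0 0" --pt "0 0 0 0 0"

```text
time: 16.15
tool_pos: [0.5184, 0.0321, 0.1785]
tool_rot: [-3.142, 0.0, 1.315]
contact_force: [-0.4, -0.0, -0.9]
opening: 0.0255
```

Call:
step_arm --pt "0 0 0 0 0" --pt "0 0 0 0 0" --pt "0 0 0 0 0"

```text
time: 16.45
tool_pos: [0.5185, 0.031, 0.1786]
tool_rot: [3.142, 0.0, 1.313]
contact_force: [0.2, 0.1, -0.7]
opening: 0.0252
```

```bash
python3 - <<'E'
from h import *
s=shot('scene','scene11');t=shot('top','top11');print(sensors.observe()['tool_pos'])
cv2.imwrite('pics/t11c.png',cv2.resize(t['pixels'][140:320,220:440],None,fx=3,fy=3))
for k in(s,t):
    p=cloud(k);b=k['pixels'].astype(int)
    m=(b[...,0]>b[...,2]+25)&(p[...,2]>.12)&(p[...,2]<.26)&(abs(p[...,0]-.5)<.15)&(abs(p[...,1]+.05)<.15)
    q=p[m];print(len(q),q.mean(0),q.min(0),q.max(0))
E
```

```text
[0.51849463 0.03113082 0.17861983]
1247 [ 0.49071401 -0.06090786  0.19589714] [ 0.41038348 -0.15332036  0.17035967] [0.57862017 0.04395086 0.22154494]
1318 [ 0.492011   -0.07818897  0.18862958] [ 0.41052705 -0.14947691  0.16752888] [0.57384098 0.00183527 0.21581739]
```

View pics/scene11.png

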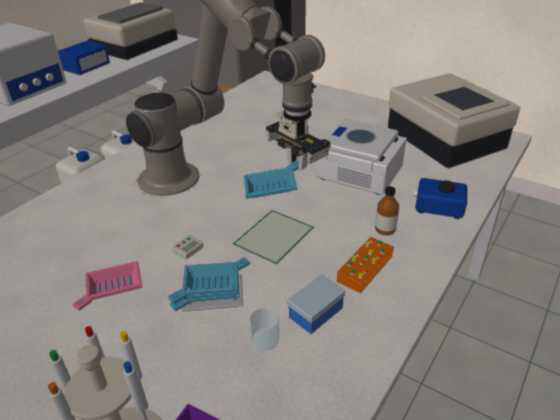

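View pics/t11c.png

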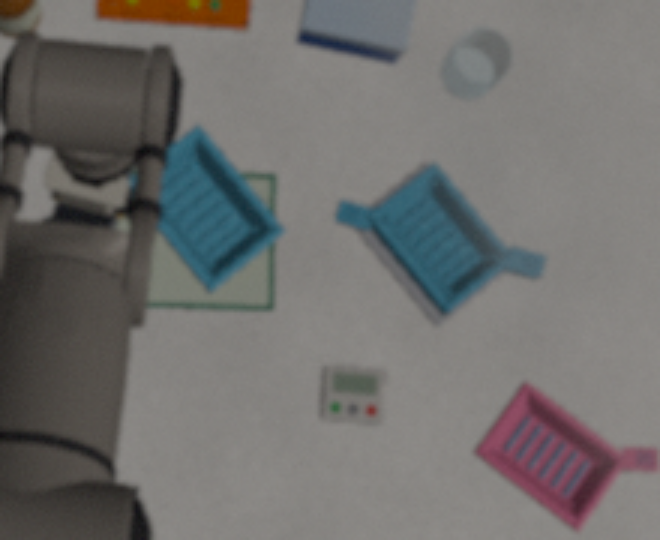

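Call:
step_arm --pt "0 0 0.2 0 0" --pt "0 0 0.2 0 0" --pt "0 0 0 0 0" --pt "0 0 0 0 0" --pt "0 0 0 0 0" --pt "0 0 0 0 0" --pt "0 0 0 0 0" --pt "0 0 0 0 0"

```text
time: 17.35
tool_pos: [0.5185, 0.0415, 0.1787]
tool_rot: [3.141, 0.0, 1.314]
contact_force: [0.3, -0.3, 0.8]
opening: 0.0257
```

```bash
python3 - <<'E'
from h import *
s=shot('scene','scene12');t=shot('top','top12')
cv2.imwrite('pics/s12c.png',cv2.resize(s['pixels'][130:270,210:350],None,fx=4,fy=4,interpolation=cv2.INTER_CUBIC))
for k in(s,t):
    p=cloud(k);b=k['pixels'].astype(int)
    m=(b[...,0]>b[...,2]+25)&(p[...,2]>.12)&(p[...,2]<.26)&(abs(p[...,0]-.5)<.15)&(abs(p[...,1]+.05)<.15)
    q=p[m]; c=np.array([.493,-.061]); R=lambda a:np.array([[np.cos(a),np.sin(a)],[-np.sin(a),np.cos(a)]])
    l=(q[:,:2]-c)@R(.703).T  # tray axes
    f=(abs(l[:,0])<.04)&(abs(l[:,1])<.02)
    A=np.c_[l[f],np.ones(f.sum())]; print('floor plane',f.sum(),np.linalg.lstsq(A,q[f][:,2],rcond=None)[0])
a=dict(np.load('pics/top0.npz'));d0=cloud(a);d1=cloud(t)
pm=lambda d:d[228:233,393:400].reshape(-1,3).mean(0)
print('tray2 tab before/after',pm(d0),pm(d1))
p=cloud(s).reshape(-1,3);q=p[(p[:,2]>.135)&(p[:,2]<.2)&(abs(p[:,1]-.38)<.08)&(p[:,0]>.52)&(p[:,0]<.62)]
m=q.mean(0);n=np.linalg.svd(q-m,full_matrices=False)[2][2];print('lid',n,m)
print(sensors.observe())
E
```

```text
floor plane 162 [ 0.10866477 -0.05529773  0.18151028]
floor plane 342 [0.10119966 0.03327077 0.17939628]
tray2 tab before/after [ 0.45488597 -0.4389264   0.04770481] [ 0.45423496 -0.43754756  0.05241347]
lid [ 1.27733465e-02 -2.16492420e-04  9.99918394e-01] [0.57081384 0.37693488 0.15029886]
{'time': 17.45, 'qpos': array([-6.75517928e-02,  3.56206281e-01,  1.57983026e+00, -1.42839671e-05,
        1.20548718e+00,  1.89565317e-01]), 'qvel': array([-4.83860037e-04, -3.39624121e-04,  4.33348048e-04, -4.24995663e-04,
       -3.83640633e-04,  7.06592951e-05]), 'joint_efforts': array([ 5.33319871e-04, -4.32806361e+01, -2.37972450e+01,  4.39031306e-02,
        2.74800853e-02, -5.65950413e-04]), 'tool_pos': array([0.5184816 , 0.04149237, 0.17862717]), 'tool_rot': array([3.14152244e+00, 1.13050969e-07, 1.31368432e+00]), 'contact_force': array([-0.33704257,  0.72306275, -1.35812392]), 'torque': array([ 0.04651202, -0.04717386,  0.01862876]), 'opening': 0.02572905117455415}
```

View pics/s12c.png

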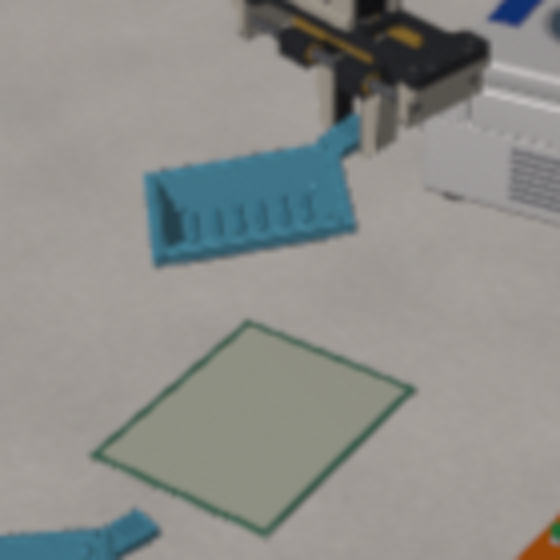

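```bash
python3 - <<'E'
from h import *
p=cloud(dict(np.load('pics/scene12.npz'))).reshape(-1,3)
for lo,hi in((.46,.50),(.50,.54),(.54,.58),(.58,.62)):
    q=p[(p[:,2]>.135)&(p[:,2]<.17)&(abs(p[:,1]-.36)<.06)&(p[:,0]>lo)&(p[:,0]<hi)];print(len(q),np.median(q[:,2]))
print(hand_in())
E
```

```text
195 0.15057418236823572
198 0.15057692903534475
217 0.15069386303130805
225 0.1495899266102081
the job is handed in; nothing more can be done
None
```

I pressed the centrifuge lid shut, peeled the top tray off tab corner first, and handed in with the tray held level over the green pad. No verdict is given at hand-in, so these are my own last checks.

- **Lid:** the pressing force dropped as the catch snapped home. The lid's top face then read about 150 mm high from front to back, which means flat and latched.
- **Peel:** the tab was about 22 mm up while the far corner was still on the stack at about 70 mm.
- **Tray at hand-in:** it was held with a 45 N squeeze at 25.7 mm opening. Its centre was within about 5 mm of the pad's, its floor about 180 mm above the bench, and its tilt about 0.11 rad. It was still.
- **Second tray:** its tab reads about 1.5 mm from its starting place in plan. Its height reads 4.7 mm different, which is about the depth noise.
- **Other objects:** the pictures show nothing out of place. I checked them by eye only and did not measure them.
- **Time:** hand-in was at about 17.5 s.

**Disagreement with the notes:** the cameras and the lid contact put the fingertips about 20 mm above the reported TCP, not 17 mm ahead of it. I corrected for this from the lid press onward.

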